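# Jack up the bench grinder and hold it for shimming

### The job

The grinder's front feet need packing up. Carry the small ratchet jack over, set it flat on the bench with its saddle squarely under the round lift pad of the grinder's front bracket, and pump the handle until both front feet stand at least 15 mm clear of the bench. Finish while holding the handle pressed down so that I can slip the packing in (the ratchet sinks back several millimetres if the handle comes up); lift with the jack alone, and don't shove the grinder or disturb the things round about.

Things in the scene. Friction and masses are not known exactly. Their poses are not given: they have to be found in the camera images.
- grinder: Green bench grinder, two stone wheels, on a plywood board 190 x 210 mm on four round rubber feet; 183 mm tall, about 2.4 kg, loose. Origin on the bench under the board's middle; x points from its front (tool rests, steel jacking bracket) to its rear, y to its left, z up. Board from 14 to 32 mm above the bench; its front edge is at x = -95 mm.
- lift_pad (a point): Centre of the underside of the lift pad, a round steel boss of 24 mm diameter, 50 mm above the bench, at x = -140 mm of the grinder. It sits under the lug of the front bracket (38 mm wide, 58 to 64 mm above the bench, reaching to x = -159 mm); a hexagon nut on the lug, its stud's top 77 mm up, marks it from above.
- foot_front_left (a point): Underside of the grinder's front foot at y = +85 mm (80 mm in front of the origin).
- foot_front_right (a point): Underside of the grinder's front foot at y = -85 mm (80 mm in front of the origin).
- foot_rear_left (a point): Underside of the rear foot at y = +85 mm (80 mm behind the origin); the rear feet stay on the bench.
- foot_rear_right (a point): Underside of the rear foot at y = -85 mm (80 mm behind the origin).
- jack: Small dark steel ratchet toe jack, 0.84 kg, loose. Origin on the bench under its tower; x points forward to the toe with the saddle, the handle sticks out behind, z up. Base plate 6 mm thick, 60 mm wide, from x = -120 to +66 mm.
- tower_top (a point): Middle of the top of the jack's tower, 114 mm above the bench, straight over the jack's origin. The tower is two upright cheeks, flat outer faces 40 mm apart along the jack's y, from x = -22 to +20 mm: grasp it here from above. Below 62 mm the cheeks reach back to x = -52 mm.
- saddle (a point): Centre of the floor of the saddle, a shallow round dish open upward at the end of the toe, 52 mm in front of the jack's origin: 46 mm outside, 38 mm inside, rim 3 mm above its floor. With the jack unpumped the floor is 39 mm and the rim 42 mm above the bench. It can rise 40 mm.
- handle_pivot (a point): Pivot of the handle: in the jack's frame x = -36 mm, 43 mm above the bench; its axis is the jack's y.
- handle_grip (a point): Top of the round rubber handle grip (20 mm thick, 40 mm long), 80 mm from the handle's pivot: with the handle up 98 mm behind the jack's origin and 95 mm above the bench, fully down 117 mm behind and 41 mm above.
- jack_handle (a joint): Handle angle, rad: 0 = up (33 degrees above level; a spring returns it), 0.72 = down at its stop. A full down stroke raises the saddle 15 mm, letting it right up sinks it 5 mm onto the next tooth: net 10 mm a stroke. Takes about 3 N, 8 N under load. Three strokes give the height, the last held down; a fourth would stop part way (0.5) at the saddle's top end.
- slip_long: Thin wood slip, 54 x 123 x 8 mm, lying on the bench; origin centre of underside. Packing, to be left alone.
- slip_short: Thin wood slip, 103 x 46 x 10 mm, lying on the bench; origin centre of underside. Packing, to be left alone.
- cup: Turned wooden cup, 66 mm wide, 55 mm tall; origin centre of underside. To be left alone.
- bottle: Glue bottle, 52 mm wide, 159 mm tall; origin centre of underside. To be left alone.

How it is judged:
On the way, in this order (a step that is already met when the one before it is completed fails the run):
1. the jack stands flat on the bench with its saddle under the lift pad, the grinder still on its feet (horizontal distance between saddle and lift_pad below 0.007 m and height (world z) of each of jack, foot_front_left, foot_front_right below 0.003 m and angle between jack's own z axis and vertical below 0.03 rad), for 0.2 s.
2. the jack carries the front of the grinder (horizontal distance between saddle and lift_pad below 0.009 m and contact force between jack and grinder above 4 N and height (world z) of each of foot_front_left, foot_front_right above 0.004 m), for 0.1 s.
At the end, for the whole second after the job is handed in: The robot holds the handle down (past 0.35 rad, over 1 N) without touching the grinder; jack flat on the bench, saddle within 9 mm of the pad's centre and carrying over 4 N; both front feet over 15 mm up, rear feet under 5 mm; all at rest (horizontal distance between saddle and lift_pad below 0.009 m and angle between jack's own z axis and vertical below 0.05 rad and height (world z) of jack below 0.004 m and height (world z) of each of foot_front_left, foot_front_right above 0.015 m and height (world z) of each of foot_rear_left, foot_rear_right below 0.005 m and contact force between jack and grinder above 4 N and value of joint jack_handle above 0.35 rad and linear speed of each of grinder, jack below 0.02 m/s and contact force between any of the fingers, the arm and jack above 1 N and contact force between each of the arm, the fingers and grinder below 0.5 N); the arm keeps its last pose, push and grip.
It fails at once if the grinder is shoved along the bench: a rear foot more than 20 mm from where it stood (distance of any of foot_rear_left, foot_rear_right from where it was at the start of the episode above 0.02 m).
It fails at once if the robot lifts or pushes the grinder itself (more than 8 N) (contact force between any of the arm, the fingers and grinder above 8 N).
It fails at once if a slip, the cup or the bottle is moved more than 30 mm (distance of any of slip_long, slip_short, cup, bottle from where it was at the start of the episode above 0.03 m).
It also fails if it takes over 58 s, if anything falls off the work surface, if the arm or the gripper's body presses on something with over 40 N, if the wrist force passes 120 N, or if a joint passes its speed limit or range.

### The arm

A 6-joint arm with a two-finger parallel gripper is mounted at the origin on a cart in front of the work surface, level with it; the furniture and walls round the work are solid. World frame = base frame: x ahead of the robot, y to its left, z up, the work surface at z = 0. Lengths are in m, angles in rad, forces in N, time in s.
With the tool pointing down it reaches from about 0.375 to 0.975 m from the base axis. Payload 3.8 kg.
Tool frame: the origin (TCP) lies between the finger pads; the fingertips stand 22 mm ahead of it and the grasp point (between the pads) lies 3 mm ahead of it; z points along the fingers, y is the direction in which the jaws open and shut (so a half turn about z gives the same grasp; the last joint's range is limited). The gripper opens to 85 mm and grips with 20 to 120 N. Pads are 22 mm wide; open, the fingers measure 114 mm over their backs; the gripper's body (76 mm by 85 mm) begins 54 mm behind the grasp point. The pads swing forward as they close: fully open they stand 13 mm farther back than shut.
Start: joints at [-1.226, 0.264, 1.604, -0, 1.274, -0.037], TCP at [0.251, -0.626, 0.221] pointing down, gripper open.
Joint ranges: [-2.63, 2.63], [-0.94, 2.18], [0.31, 2.57], [-1.31, 4.45], [0, 2.66], [-2.55, 2.55]. Speed limits (rad/s): [2.57, 2.57, 3.14, 3.14, 3.14, 3.14].

### API

Orientations are given as a rotation vector (axis times angle).
In Python, from workcell import * gives the robot as it stands.
- The arm moves only by the tool step_arm, never from a script. Its argument "motion" is a list that holds one entry, the list of rows, each a list of 7 numbers: the finger opening in m, from 0 to 0.0854, then the shift along the world's x, y, z in m, then the turn, a rotation vector about the world's x, y, z in degrees. A call has exactly 8 rows; each row is the pose to reach, as a shift and turn from the pose measured when the call began; what a row does not reach only later rows make up. A row lasts 1/8 s, in which the tool goes at most 62.5 mm and 10.7 degrees, less where a joint would pass 70% of its speed; a pose out of reach is approached as far as the arm can. A call with a gripper value outside its range is refused whole. The fingers move at their own pace and stop on an object; "newtons" is the grip in N (left out, the last holds). Time passes only in rows, so rows that repeat a pose let the fingers close, or fill a call up. It gives the time, the measured TCP pose, the force and the opening at its end, in the units of the state.
- read_state(): the state, without advancing time (a new reading comes with each control period).
- read_camera(name): name is "scene" or "top"; returns (picture, depth): 384x512x3 uint8, blue, green, red; 384x512 float32, m along the optical axis (not along the pixel's ray), 0 where there is no reading.
- get_calibration(name): a dict with "K" (3x3 intrinsics, pixels), "world_from_camera" (4x4, takes a point from camera to world coordinates). Camera axes: x right, y down, z forward; pixel columns grow to the right and rows downward; lengths in m; the calibration is good to about 2 mm. A picture is of the moment at which its call begins. get_calibration takes no time and is no camera call.
- finish_job(): hands the job in, once; it reports no verdict.
Trained networks look in the newest picture that a camera, given by its name, has taken for a name from the list of things; names that differ only in an ending like _2 or _b are one class to them, and where a whole thing is asked for, a point or a joint stands for the part that bears it (a point fixed in the world has none). Each returns a list of dicts, best first, with "score" (0 to 1); they miss things now and then, are a little off and sometimes report something else, mostly with a low value. They report only what shows in the picture. A call takes as long as a camera call.
- spot_in(camera, thing): "xyz" ([x, y, z] in m, in the coordinates of the camera as it stood for that picture, good to about 4 mm: the middle of the surface that is visible of it).
- regions_of(camera, thing): "region" (384x512 bool, what is visible of it).
The state is a dict: "time": time; "q": joint angles; "joint_vel": joint speeds; "joint_torque": joint torques, N m; "tool_pos": TCP position; "tcp_rot": TCP orientation; "wrist_force": force on the tool from outside, world axes, zero at the start; "torque": the same for the moment, N m; "width": opening from 0.0 (shut) to 1.0 (fully open).
Only numpy, scipy, OpenCV 4.12 (cv2) and the standard library are available. Lean on these libraries where they do the work, as an engineer would, in place of code of your own. Each camera call takes 0.05 s, during which the arm holds its last target. There are 200 camera calls.

## Working session

There is one attempt and no reset: what is moved stays moved. The work goes in short steps, Python scripts to look and compute and a tool call to move; the robot and the scene stay as the last step left them, time stands still between calls to the robot, and variables do not carry over. Pictures are saved under pics/ and viewed, on a budget of 10 in all, crops included, one or two more only if the job needs it, and the job is handed in when it is done.

Besides the shell and the picture viewer there is one more tool, called after "Request:" as name(argument=value, ...) on one line, values as JSON. step_arm: Moves the arm, as the interface text tells. Its arguments: {"type":"object","properties":{"motion":{"type":"array"},"newtons":{"type":"number"}},"required":["motion"]}

```bash
mkdir -p pics
cat > h.py <<'E'
from workcell import *
import numpy as np, cv2
def w(cam,p):
    T=np.array(get_calibration(cam)["world_from_camera"]); return T[:3,:3]@np.asarray(p)+T[:3,3]
def cloud(cam,d):
    c=get_calibration(cam);K=np.array(c["K"]);T=np.array(c["world_from_camera"])
    v,u=np.mgrid[:d.shape[0],:d.shape[1]]
    P=np.stack([(u-K[0,2])/K[0,0]*d,(v-K[1,2])/K[1,1]*d,d],-1)
    return P@T[:3,:3].T+T[:3,3]
E
python3 - <<'E'
from h import *
np.set_printoptions(precision=4,suppress=True)
ims=[]
for c in("scene","top"):
    im,d=read_camera(c);np.savez(c+"0.npz",im=im,d=d);ims.append(im)
    print(c,get_calibration(c)["world_from_camera"])
    for t in("grinder","lift_pad","jack","tower_top","saddle","handle_grip","slip_long","slip_short","cup","bottle"):
        print(t,[(round(r["score"],2),w(c,r["xyz"])) for r in spot_in(c,t)[:2]])
    cv2.imwrite(f"pics/{c}0.png",cv2.resize(im,(800,600)))
print(read_state())
E
```

```text
scene [[-0.7836 -0.5318  0.3212  0.2345]
 [-0.6213  0.6694 -0.4074  0.5404]
 [ 0.0017 -0.5188 -0.8549  1.0267]
 [ 0.      0.      0.      1.    ]]
grinder [(0.72, array([0.5834, 0.2172, 0.1205]))]
lift_pad [(0.95, array([0.5885, 0.2123, 0.1219]))]
jack [(0.97, array([ 0.479 , -0.116 ,  0.0408]))]
tower_top [(0.75, array([ 0.4832, -0.1149,  0.0388]))]
saddle [(0.53, array([ 0.5168, -0.0769,  0.0393]))]
handle_grip [(0.48, array([ 0.4524, -0.1773,  0.0858]))]
slip_long [(0.7, array([ 0.7066, -0.0157,  0.0118]))]
slip_short []
cup [(0.62, array([ 0.6777, -0.1256,  0.0408]))]
bottle [(0.73, array([0.4568, 0.414 , 0.102 ])), (0.61, array([ 0.4762, -0.1144,  0.0389]))]
top [[-0.0045 -0.9977  0.0683  0.5005]
 [-0.9999  0.0037 -0.012   0.1014]
 [ 0.0118 -0.0684 -0.9976  1.1274]
 [ 0.      0.      0.      1.    ]]
grinder [(0.62, array([0.6019, 0.1649, 0.1204]))]
lift_pad [(0.55, array([0.5947, 0.1658, 0.122 ]))]
jack [(0.78, array([ 0.482 , -0.1225,  0.038 ]))]
tower_top [(0.56, array([ 0.4817, -0.1245,  0.0393]))]
saddle [(0.96, array([ 0.5177, -0.0872,  0.0349]))]
handle_grip [(0.63, array([ 0.4507, -0.1799,  0.0755]))]
slip_long [(0.91, array([ 0.7115, -0.0219,  0.0074]))]
slip_short [(0.72, array([ 0.6747, -0.1264,  0.0194])), (0.65, array([0.7379, 0.049 , 0.0138]))]
cup [(0.97, array([ 0.6772, -0.1256,  0.0209]))]
bottle [(0.9, array([0.4697, 0.3873, 0.0949])), (0.64, array([0.603 , 0.1685, 0.1229]))]
{'time': 1.1, 'q': array([-1.2259,  0.2639,  1.604 , -0.    ,  1.2737, -0.0369]), 'joint_vel': array([ 0.0021, -0.0012, -0.0018, -0.0011,  0.0002, -0.    ]), 'joint_torque': array([  0.0001, -51.5079, -36.7733,  -0.0002,   0.0008,   0.    ]), 'tool_pos': array([ 0.2515, -0.6264,  0.2215]), 'tcp_rot': array([ 3.0845,  0.5961, -0.    ]), 'wrist_force': array([-0.2291,  0.0157,  0.2117]), 'torque': array([ 0.0449, -0.0227,  0.0373]), 'width': 1.0018510744010671}
```

View pics/scene0.png

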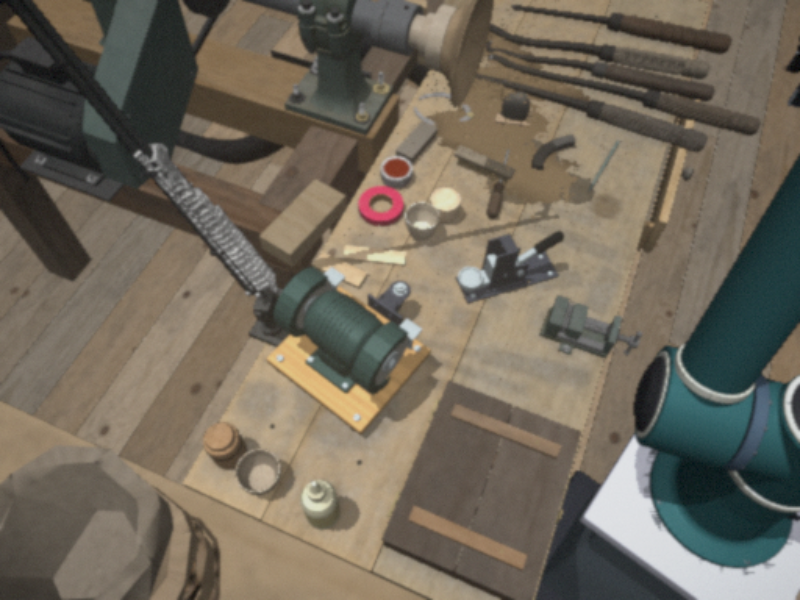

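View pics/top0.png

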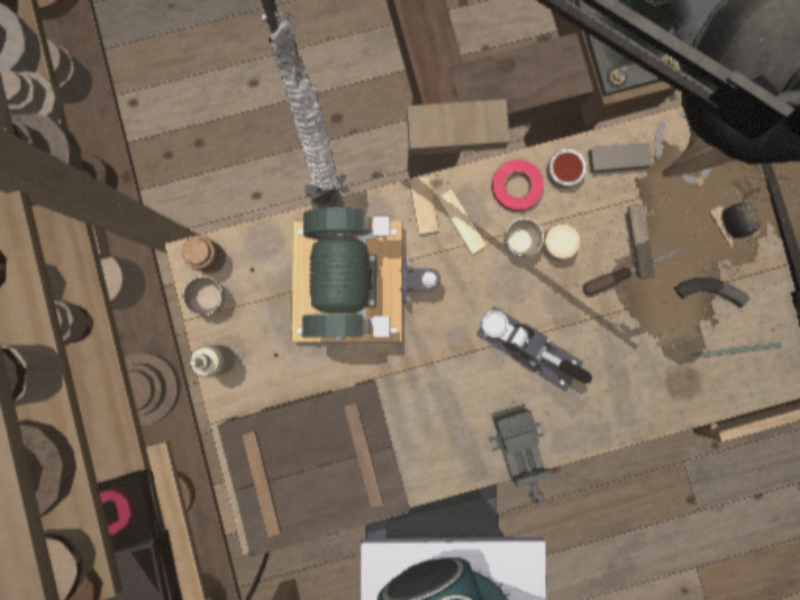

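The top view shows the grinder at (348,282), with its front nut at (429,279) facing -y. The jack's saddle is at (494,323) and its grip at (575,370), and the cup is at about (524,238). Next I'll measure the geometry from depth.

Run:
```python
from h import *
np.set_printoptions(precision=4,suppress=True)
for c in("top","scene"):
    f=np.load(c+"0.npz");P=cloud(c,f["d"]);im=f["im"].astype(int)
    X,Y,Z=P[...,0],P[...,1],P[...,2]
    ok=f["d"]>0
    bench=ok&(abs(X-.55)<.02)&(abs(Y+.05)<.03);print(c,"bench z",np.median(Z[bench]))
    b=ok&(abs(Z-.032)<.005)&(X>.45)&(X<.75)&(Y>.05)&(Y<.33)
    # board
    lab=cv2.connectedComponents(b.astype(np.uint8))[1]
    pts=P[b][:,:2].astype(np.float32);print("board rect",cv2.minAreaRect(pts*1000), len(pts))
    # saddle side lug
    l=ok&(Z>.054)&(Z<.085)&(X>.52)&(X<.7)&(Y>-.02)&(Y<.06)
    print("lug rect",cv2.minAreaRect(P[l][:,:2].astype(np.float32)*1000))
    t=l&(Z>.068);print("nut",t.sum(),P[t].mean(0))
    # jack
    J=ok&(X>.38)&(X<.57)&(Y>-.24)&(Y<-.03)&(Z>.1)&(Z<.125)
    print("tower",J.sum(),P[J].mean(0),cv2.minAreaRect(P[J][:,:2].astype(np.float32)*1000))
    B=ok&(X>.38)&(X<.57)&(Y>-.24)&(Y<-.03)&(Z>.012)&(Z<.13)
    print("jack all",cv2.minAreaRect(P[B][:,:2].astype(np.float32)*1000))
    s=ok&(X>.49)&(X<.57)&(Y>-.12)&(Y<-.03)&(Z>.034)&(Z<.05)
    print("saddle",s.sum(),P[s].mean(0),cv2.minAreaRect(P[s][:,:2].astype(np.float32)*1000))
    g=[r for r in regions_of(c,"handle_grip")[:1]]
    for r in g:
        q=P[r["region"]&ok];print("grip",q.mean(0),len(q))
    o=f["im"]
    if c=="top":
        cr=np.hstack([cv2.resize(o[145:225,235:315],(400,400),interpolation=2),cv2.resize(o[180:260,295:385],(450,400),interpolation=2)])
        cv2.imwrite("pics/crop.png",cv2.resize(cr,(800,376)))
```

```text
top bench z 0.0005588640114642107
board rect ((623.18359375, 174.705322265625), (250.89158630371094, 202.31224060058594), 0.13827647268772125) 2136
lug rect ((599.6704711914062, 41.40623474121094), (34.31298065185547, 37.29482650756836), 89.81349182128906)
nut 38 [0.5995 0.0416 0.0732]
tower 208 [ 0.4887 -0.1278  0.1118] ((471.7845458984375, -155.8558349609375), (137.8568878173828, 40.30281066894531), 58.1541862487793)
jack all ((482.9326477050781, -127.95323944091797), (175.44662475585938, 113.11970520019531), 29.517311096191406)
saddle 250 [ 0.5246 -0.0726  0.0396] ((522.4683227539062, -75.93336486816406), (57.70887756347656, 44.67082977294922), 58.42769241333008)
grip [ 0.4537 -0.1824  0.0703] 291
scene bench z 0.0019163726914408485
board rect ((621.7881469726562, 181.63070678710938), (192.56871032714844, 253.35446166992188), 89.6722640991211) 2106
lug rect ((600.20263671875, 42.550296783447266), (37.5029411315918, 34.520896911621094), 4.507700443267822)
nut 45 [0.5981 0.0447 0.0732]
tower 201 [ 0.4882 -0.1238  0.1111] ((471.98724365234375, -155.119873046875), (138.1006317138672, 41.58647155761719), 59.15031433105469)
jack all ((487.1077880859375, -137.83367919921875), (175.02899169921875, 140.44911193847656), 27.881093978881836)
saddle 216 [ 0.5228 -0.0723  0.0412] ((520.8906860351562, -74.88597106933594), (59.29725646972656, 45.58385467529297), 56.797454833984375)
grip [ 0.4515 -0.179   0.0799] 178
```

View pics/crop.png

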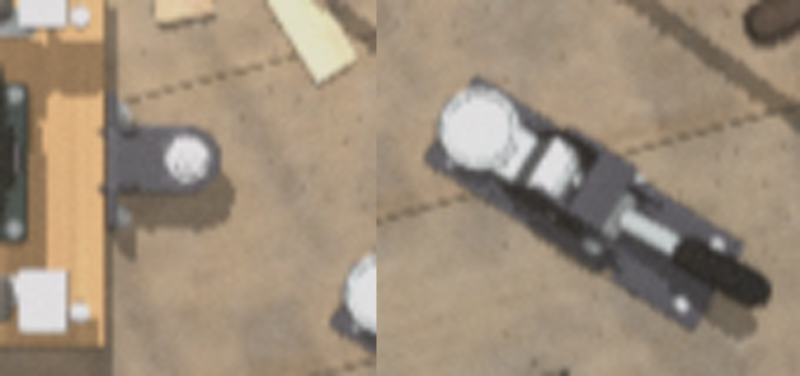

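The nut (so the pad) is at about (0.599, 0.0425) and the grinder's front faces -y. The jack's yaw is about 58°. One more pass will isolate the tower and saddle.

Run:
```python
from h import *
np.set_printoptions(precision=1,suppress=True)
for c in("top","scene"):
    f=np.load(c+"0.npz");P=cloud(c,f["d"]);Q=P.reshape(-1,3)
    Q=Q[(f["d"].ravel()>0)&(Q[:,0]>.38)&(Q[:,0]<.58)&(Q[:,1]>-.25)&(Q[:,1]<-.02)]
    a=np.radians(58.5);o=np.array([.489,-.127])
    R=np.array([[np.cos(a),np.sin(a)],[-np.sin(a),np.cos(a)]])
    L=np.c_[(Q[:,:2]-o)@R.T,Q[:,2]]*1000
    def st(n,m):
        m=L[m]; print(c,n,len(m),"x",np.percentile(m[:,0],[2,98]),"y",np.percentile(m[:,1],[2,98]),"mean",m.mean(0))
    st("tower",(L[:,2]>106)&(abs(L[:,0])<40)&(abs(L[:,1])<40))
    st("saddle",(L[:,2]>36)&(L[:,2]<47)&(L[:,0]>33)&(abs(L[:,1])<40))
    st("grip",(L[:,2]>60)&(L[:,0]<-75)&(abs(L[:,1])<40))
    b=(L[:,2]>4)&(L[:,2]<9)&(L[:,0]<-40)&(abs(L[:,1])<50)
    st("base",b)
    h=(L[:,2]>60)&(L[:,0]<-75)&(abs(L[:,1])<40)
    s=(L[:,2]>36)&(L[:,2]<47)&(L[:,0]>33)&(abs(L[:,1])<40)
    d=L[s].mean(0)-L[h].mean(0);print("yaw corr",np.degrees(np.arctan2(d[1],d[0])))
```

```text
top tower 180 x [-6.8 32.5] y [-20.5  19. ] mean [  7.9  -0.3 113.3]
top saddle 224 x [45.4 87.8] y [-22.5  18.5] mean [66.6 -2.  39.8]
top grip 97 x [-102.8  -75.7] y [-8.  10.8] mean [-88.6   1.9  94.9]
top base 286 x [-110.   -41.9] y [-34.5  31.1] mean [-73.1   3.1   6.2]
yaw corr -1.432177848401991
scene tower 155 x [-5.7 34.4] y [-19.1  20.3] mean [ 10.7   1.6 113.7]
scene saddle 200 x [33.5 89. ] y [-20.4  20.4] mean [65.5 -0.2 41.2]
scene grip 78 x [-102.6  -75.4] y [-4.9 12.7] mean [-87.7   5.1  94.9]
scene base 239 x [-141.   -42.4] y [-23.6  43.3] mean [-81.5   8.9   6.4]
yaw corr -2.011607957098366
```

Request:
step_arm(motion=[[[0.085,0.245,0.511,-0.02,0,0,35],[0.085,0.245,0.511,-0.02,0,0,35],[0.085,0.245,0.511,-0.02,0,0,35],[0.085,0.245,0.511,-0.02,0,0,35],[0.085,0.245,0.511,-0.02,0,0,35],[0.085,0.245,0.511,-0.02,0,0,35],[0.085,0.245,0.511,-0.02,0,0,35],[0.085,0.245,0.511,-0.02,0,0,35]]], newtons=100)

```text
time: 2.2
tool_pos: [0.4683, -0.174, 0.2043]
tcp_rot: [2.762, 1.495, 0.001]
wrist_force: [1.2, -1.0, -0.4]
width: 0.995
```

Request:
step_arm(motion=[[[0.085,0.028,0.059,0,0,0,0],[0.085,0.028,0.059,0,0,0,0],[0.085,0.028,0.059,-0.04,0,0,0],[0.085,0.028,0.059,-0.08,0,0,0],[0.085,0.028,0.059,-0.1,0,0,0],[0.085,0.028,0.059,-0.117,0,0,0],[0.04,0.028,0.059,-0.117,0,0,0],[0.03,0.028,0.059,-0.117,0,0,0]]], newtons=100)

```text
time: 3.2
tool_pos: [0.497, -0.1156, 0.0882]
tcp_rot: [2.761, 1.494, 0.003]
wrist_force: [-0.2, 0.6, -0.0]
width: 0.601
```

Request:
step_arm(motion=[[[0.02,0,0,0,0,0,0],[0.02,0,0,0,0,0,0],[0.02,0,0,0,0,0,0],[0.02,0,0,0.01,0,0,0],[0.02,0,0,0.025,0,0,0],[0.02,0,0,0.025,0,0,0],[0.02,0,0,0.025,0,0,0],[0.02,0,0,0.025,0,0,0]]])

```text
time: 4.2
tool_pos: [0.4964, -0.1154, 0.1126]
tcp_rot: [2.762, 1.494, 0.002]
wrist_force: [0.5, 0.4, -7.2]
width: 0.435
```

```bash
cat > jk.py <<'E'
from h import *
from scipy.spatial.transform import Rotation as Ro
np.set_printoptions(precision=4,suppress=True)
import sys
s=read_state();print(s["time"],s["tool_pos"],s["wrist_force"],s["width"]*85.4)
n=sys.argv[1]
im,d=read_camera("scene");P=cloud("scene",d);cv2.imwrite(f"pics/s{n}.png",cv2.resize(im,(800,600)))
np.savez(f"s{n}.npz",im=im,d=d)
t,d2=read_camera("top");np.savez(f"t{n}.npz",im=t,d=d2);cv2.imwrite(f"pics/t{n}.png",cv2.resize(t,(800,600)))
for c in("scene","top"):
    for k in("saddle","handle_grip"):
        for r in spot_in(c,k)[:1]:print(c,k,round(r["score"],2),w(c,r["xyz"]))
E
python3 jk.py 1
```

```text
4.2 [ 0.4964 -0.1154  0.1126] [ 0.4677  0.4051 -7.1622] 37.12872300508589
scene saddle 0.77 [ 0.5138 -0.0774  0.0631]
scene handle_grip 0.76 [ 0.4515 -0.1793  0.1047]
top saddle 0.64 [ 0.5197 -0.0814  0.0608]
top handle_grip 0.55 [ 0.4348 -0.1991  0.116 ]
```

View pics/s1.png

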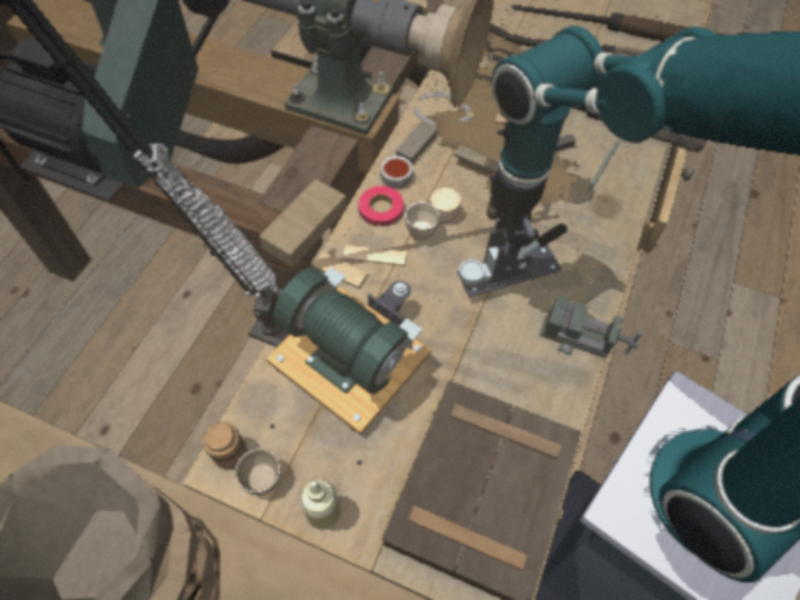

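Lifted and level, with the full weight of about 7 N on the wrist. Now I'll turn it 33° and bring it in front of the pad.

Request:
step_arm(motion=[[[0.02,0.02,0,0,0,0,6],[0.02,0.04,0.005,0,0,0,13],[0.02,0.065,0.015,0,0,0,21],[0.02,0.085,0.022,0,0,0,28],[0.02,0.1,0.03,0,0,0,33],[0.02,0.103,0.03,0,0,0,33.2],[0.02,0.103,0.03,0,0,0,33.2],[0.02,0.103,0.03,0,0,0,33.2]]])

```text
time: 5.5
tool_pos: [0.5989, -0.0858, 0.1127]
tcp_rot: [2.222, 2.221, 0.002]
wrist_force: [-0.5, 0.2, -7.5]
width: 0.439
```

```bash
python3 jk.py 2
python3 - <<'E'
from h import *
np.set_printoptions(precision=1,suppress=True)
s=read_state();print(s["tool_pos"]*1000,s["tcp_rot"])
for c,n in(("scene","s2"),("top","t2")):
    f=np.load(n+".npz");P=cloud(c,f["d"]).reshape(-1,3)*1000;P=P[f["d"].ravel()>0]
    X,Y,Z=P.T
    for nm,m in(("saddle",(abs(X-599)<50)&(Y>-75)&(Y<10)&(Z>57)&(Z<75)),("base",(abs(X-599)<50)&(Y>-75)&(Y<10)&(Z>22)&(Z<40)),("baserear",(abs(X-599)<50)&(Y>-230)&(Y<-160)&(Z>22)&(Z<40)),("lug",(abs(X-599)<50)&(Y>10)&(Y<58)&(Z>52)&(Z<68)),("nut",(abs(X-599)<50)&(Y>10)&(Y<60)&(Z>69)&(Z<85)),("grip",(abs(X-599)<40)&(Y<-165)&(Y>-250)&(Z>70))):
        q=P[m]
        if len(q)>5:print(c,nm,len(q),"x",np.percentile(q[:,0],[3,97]),"y",np.percentile(q[:,1],[3,97]),q.mean(0))
E
```

```text
5.5 [ 0.5989 -0.0858  0.1127] [-0.5327  0.2343 -7.5432] 37.51167036158814
scene saddle 0.62 [ 0.596  -0.0419  0.064 ]
scene handle_grip 0.59 [ 0.5978 -0.188   0.1205]
top saddle 0.84 [ 0.5984 -0.0434  0.0622]
[599.7 -85.7 113.1] [2.2 2.2 0. ]
scene saddle 254 x [577.2 616.4] y [-68.6 -10.9] [596.8 -39.3  64.4]
scene base 154 x [568.1 623.6] y [-72.8 -17.8] [584.2 -39.2  31. ]
scene baserear 127 x [569.1 606. ] y [-203.2 -161.4] [ 584.4 -182.2   29.7]
scene lug 97 x [582.  617.1] y [27.  57.2] [597.5  44.9  64.9]
scene nut 34 x [591.  606.5] y [35.8 50.9] [598.7  44.   74.6]
scene grip 52 x [590.  606.7] y [-199.3 -167.2] [ 597.2 -188.7  119.7]
top saddle 259 x [578.2 617.6] y [-67.1 -12.4] [598.1 -34.9  63.5]
top base 149 x [569.9 627.1] y [-72.5 -20. ] [593.7 -48.6  30. ]
top baserear 129 x [569.4 591.2] y [-203.2 -162.2] [ 579.4 -184.3   28.8]
top lug 130 x [581.4 617.9] y [26.5 55.9] [599.3  42.2  64.1]
top nut 36 x [593.6 609.3] y [35.2 48.5] [600.1  41.7  73.2]
```

View pics/s2.png

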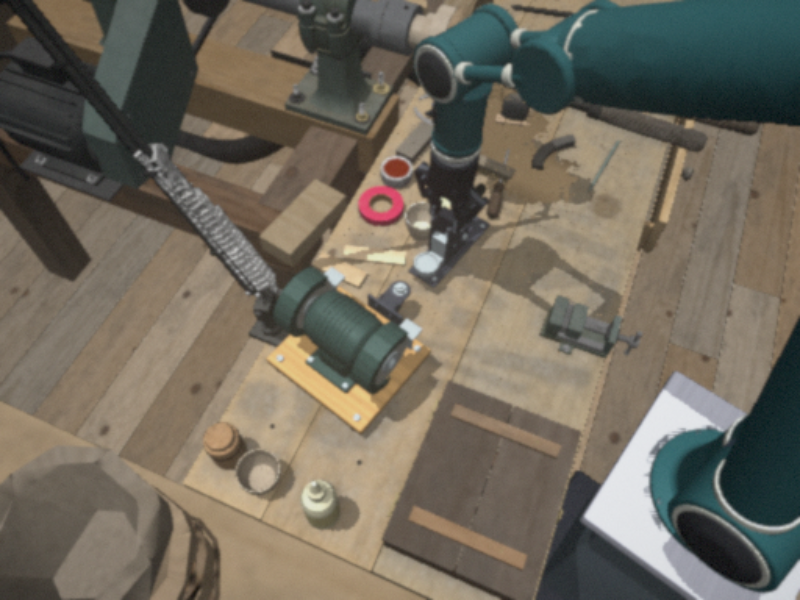

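Request:
step_arm(motion=[[[0.02,0.002,0,-0.012,0,0,0],[0.02,0.002,0,-0.022,0,0,0],[0.02,0.002,0,-0.022,0,0,0],[0.02,0.002,0.02,-0.022,0,0,0],[0.02,0.002,0.045,-0.022,0,0,0],[0.02,0.002,0.065,-0.022,0,0,0],[0.02,0.002,0.078,-0.022,0,0,0],[0.02,0.002,0.078,-0.022,0,0,0]]])

```text
time: 6.8
tool_pos: [0.6017, -0.0066, 0.0911]
tcp_rot: [2.218, 2.223, 0.003]
wrist_force: [0.9, -0.1, -8.3]
width: 0.436
```

```bash
python3 jk.py 3
python3 - <<'E'
from h import *
np.set_printoptions(precision=1,suppress=True)
s=read_state();print(s["tool_pos"]*1000,s["wrist_force"])
for c,n in(("scene","s3"),("top","t3")):
    f=np.load(n+".npz");P=cloud(c,f["d"]).reshape(-1,3)*1000;P=P[f["d"].ravel()>0]
    X,Y,Z=P.T
    for nm,m in(("saddle",(abs(X-599)<50)&(Y>10)&(Y<67)&(Z>35)&(Z<50)),("lug",(abs(X-599)<50)&(Y>10)&(Y<58)&(Z>56)&(Z<69)),("nut",(abs(X-599)<50)&(Y>10)&(Y<60)&(Z>69)&(Z<85))):
        q=P[m]
        if len(q)>5:print(c,nm,len(q),"x",np.percentile(q[:,0],[3,97]),"y",np.percentile(q[:,1],[3,97]),q.mean(0))
a=np.load("s3.npz")["im"][140:220,210:320];b=np.load("t3.npz")["im"][145:225,220:330]
cv2.imwrite("pics/c3.png",np.hstack([cv2.resize(i,(400,291),interpolation=2) for i in(a,b)]))
E
```

```text
6.8 [ 0.6017 -0.0066  0.0911] [ 0.947  -0.1075 -8.337 ] 37.266380985028746
scene saddle 0.49 [0.5936 0.0144 0.0534]
scene handle_grip 0.38 [0.5841 0.2155 0.1239]
[601.8  -8.4  91.1] [ 1.1 -0.3 -8. ]
scene saddle 65 x [578.5 617.7] y [10.8 62. ] [589.7  31.5  43.2]
scene lug 126 x [582.1 618.2] y [11.5 56.3] [598.5  36.5  64.4]
scene nut 69 x [581.  619.8] y [10.8 51. ] [599.4  29.1  75. ]
top saddle 15 x [579.8 623. ] y [33.6 54. ] [594.5  43.5  44.3]
top lug 125 x [581.5 617.8] y [29.6 55.9] [599.3  43.7  64.4]
top nut 32 x [593.4 606.6] y [35.2 48.4] [599.7  41.8  74.2]
```

View pics/c3.png

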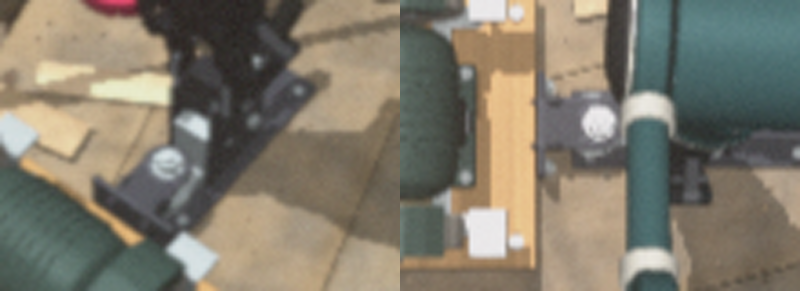

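Request:
step_arm(motion=[[[0.02,0,0,-0.002,0,0,0],[0.02,0,0,-0.0032,0,0,0],[0.02,0,0,-0.0035,0,0,0],[0.03,0,0,-0.0035,0,0,0],[0.06,0,0,-0.0035,0,0,0],[0.075,0,0,-0.0035,0,0,0],[0.075,0,0,-0.0035,0,0,0],[0.075,0,0,-0.0035,0,0,0]]])

```text
time: 8.1
tool_pos: [0.602, -0.0085, 0.0877]
tcp_rot: [2.221, 2.219, 0.004]
wrist_force: [-0.4, -0.2, -0.1]
width: 0.879
```

Request:
step_arm(motion=[[[0.075,0,0,0,0,0,0],[0.075,0,0,0.03,0,0,0],[0.06,0,0,0.07,0,0,0],[0,0,-0.03,0.08,0,0,0],[0,0,-0.08,0.08,0,0,0],[0,0,-0.11,0.07,0,0,0],[0,0,-0.14,0.07,0,0,0],[0,0,-0.14,0.07,0,0,0]]])

```text
time: 9.1
tool_pos: [0.6019, -0.1503, 0.1575]
tcp_rot: [2.224, 2.216, 0.003]
wrist_force: [0.2, 1.4, 0.4]
width: -0.002
```

```bash
python3 jk.py 4
python3 - <<'E'
from h import *
np.set_printoptions(precision=1,suppress=True)
s=read_state();print(s["tool_pos"]*1000,s["wrist_force"])
for c,n in(("scene","s4"),("top","t4")):
    f=np.load(n+".npz");P=cloud(c,f["d"]).reshape(-1,3)*1000;P=P[f["d"].ravel()>0]
    X,Y,Z=P.T
    for nm,m in(("saddle",(abs(X-599)<50)&(Y>10)&(Y<67)&(Z>33)&(Z<48)),("lug",(abs(X-599)<50)&(Y>10)&(Y<58)&(Z>56)&(Z<69)),("nut",(abs(X-599)<50)&(Y>10)&(Y<60)&(Z>69)&(Z<85)),("tower",(abs(X-599)<50)&(abs(Y+8)<30)&(Z>106)&(Z<120)),("grip",(abs(X-599)<25)&(Y>-150)&(Y<-80)&(Z>70)&(Z<115))):
        q=P[m]
        if len(q)>5:print(c,nm,len(q),"x",np.percentile(q[:,0],[3,97]),"y",np.percentile(q[:,1],[3,97]),q.mean(0))
E
```

```text
9.1 [ 0.6019 -0.1503  0.1575] [0.2056 1.3588 0.4118] -0.18424596038804353
scene saddle 0.49 [0.596  0.0123 0.0535]
scene handle_grip 0.72 [ 0.5984 -0.0909  0.0857]
top saddle 0.73 [0.6034 0.0125 0.0587]
top handle_grip 0.73 [ 0.6006 -0.0854  0.0769]
[ 602.1 -147.4  157.8] [ 0.6  0.2 -0.7]
scene saddle 59 x [579.4 618.9] y [10.1 58.7] [589.6  32.4  40.9]
scene lug 121 x [582.1 618.1] y [10.4 57.2] [598.6  38.7  64.9]
scene nut 50 x [581.9 618. ] y [10.2 51.1] [598.9  32.1  74.4]
scene tower 146 x [581.9 620.7] y [-27.3  10.5] [600.7 -12.3 114. ]
scene grip 121 x [592.8 610.9] y [-121.7  -81.3] [ 600.  -101.3   90.5]
top saddle 19 x [580.1 623.1] y [11.7 50.8] [596.7  36.9  40.1]
top lug 137 x [581.3 617.9] y [24.5 55.9] [599.8  41.6  64.1]
top nut 34 x [593.4 618.5] y [12.1 48.6] [600.3  39.3  74.2]
top tower 169 x [582.2 619.9] y [-29.6   8.3] [600.7 -15.  113.1]
top grip 154 x [592.8 611.4] y [-125.  -81.] [ 601.9 -102.5   89.7]
```

View pics/s4.png

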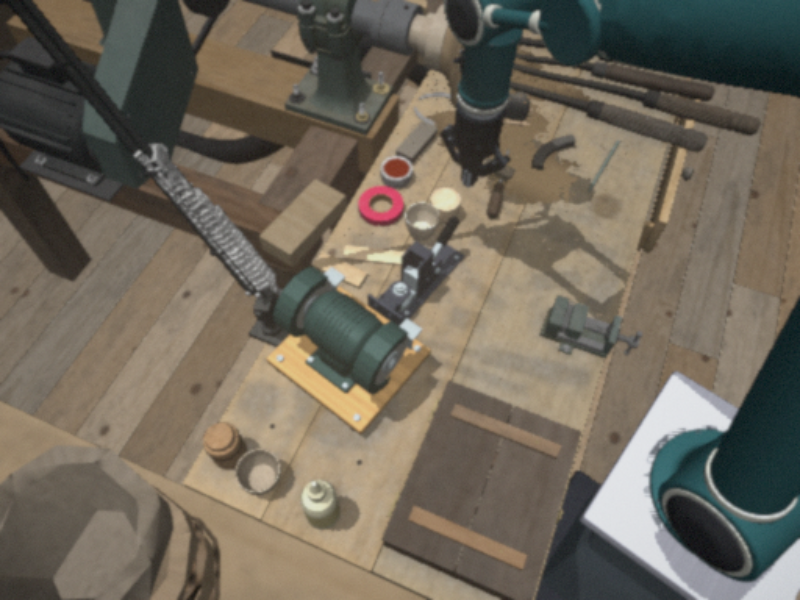

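The jack stands under the pad: tower centre and nut agree within 2 mm in x and about 1 mm in y. I'll put the closed fingers above the grip and start the first stroke.

Request:
step_arm(motion=[[[0,-0.001,0.02,0,0,0,0],[0,-0.001,0.04,-0.015,0,0,0],[0,-0.001,0.04,-0.03,0,0,0],[0,-0.001,0.037,-0.042,0,0,0],[0,-0.001,0.034,-0.053,0,0,0],[0,-0.001,0.029,-0.066,0,0,0],[0,-0.001,0.026,-0.078,0,0,0],[0,-0.001,0.026,-0.078,0,0,0]]])

```text
time: 10.4
tool_pos: [0.6006, -0.122, 0.0789]
tcp_rot: [2.221, 2.22, 0.003]
wrist_force: [-1.9, -0.8, 2.0]
width: -0.001
```

Request:
step_arm(motion=[[[0,0,-0.001,-0.006,0,0,0],[0,0,-0.002,-0.011,0,0,0],[0,0,-0.002,-0.014,0,0,0],[0,0,-0.002,-0.016,0,0,0],[0,0,-0.002,-0.017,0,0,0],[0,0,-0.002,-0.017,0,0,0],[0,0,-0.002,-0.017,0,0,0],[0,0,-0.002,-0.017,0,0,0]]])

```text
time: 11.4
tool_pos: [0.6009, -0.1239, 0.062]
tcp_rot: [2.221, 2.22, 0.004]
wrist_force: [1.9, -1.9, 4.6]
width: -0.004
```

```bash
cat > chk.py <<'E'
from h import *
import sys
n=sys.argv[1]
np.set_printoptions(precision=1,suppress=True)
for c in("scene","top"):
    im,d=read_camera(c);np.savez(f"{c[0]}{n}.npz",im=im,d=d)
    cv2.imwrite(f"pics/{c[0]}{n}.png",cv2.resize(im,(800,600)))
    P=cloud(c,d).reshape(-1,3)*1000;P=P[d.ravel()>0];X,Y,Z=P.T
    for nm,m in(("nut",(abs(X-599)<12)&(Y>32)&(Y<56)&(Z>60)&(Z<115)),("tower",(abs(X-599)<30)&(abs(Y+8)<30)&(Z>106)&(Z<120)),("boardfront",(abs(X-599)<90)&(Y>89)&(Y<97)&(Z>20)&(Z<75)),("boardrear",(abs(X-599)<90)&(Y>265)&(Y<285)&(Z>20)&(Z<45))):
        q=P[m]
        if len(q)>5:print(c,nm,len(q),"x",np.percentile(q[:,0],[3,97]),"y",np.percentile(q[:,1],[3,97]),"z",np.percentile(q[:,2],[10,50,90]))
s=read_state();print(s["time"],s["tool_pos"]*1000,s["wrist_force"])
E
python3 chk.py 5
```

```text
scene nut 69 x [588.1 608.9] y [33.4 54.9] z [64.6 69.3 76.5]
scene tower 149 x [581.5 620.3] y [-28.   10.9] z [109.7 114.5 116.8]
scene boardfront 83 x [511.6 684.5] y [89.1 96.6] z [30.6 33.3 37.3]
scene boardrear 394 x [513.  682.3] y [265.5 277.7] z [25.8 32.8 35.3]
top nut 90 x [589.1 610. ] y [32.3 55.9] z [62.8 66.4 75. ]
top tower 165 x [582.2 619.8] y [-29.5   8.3] z [111.3 113.9 116. ]
top boardfront 199 x [516.5 684.3] y [89.2 95.2] z [29.3 31.6 34.1]
top boardrear 267 x [514.7 682.1] y [266.  275.4] z [28.9 31.7 34.6]
11.5 [ 600.8 -123.9   62. ] [ 2.3 -2.7  3.6]
```

Request:
step_arm(motion=[[[0,0,0,-0.002,0,0,0],[0,0,0,-0.003,0,0,0],[0,0,0,-0.004,0,0,0],[0,0,0,-0.004,0,0,0],[0,0,0,-0.004,0,0,0],[0,0,0,-0.004,0,0,0],[0,0,0,-0.004,0,0,0],[0,0,0,-0.004,0,0,0]]])

```text
time: 12.5
tool_pos: [0.6006, -0.1237, 0.0579]
tcp_rot: [2.222, 2.22, 0.003]
wrist_force: [0.1, -2.1, 3.4]
width: -0.003
```

```bash
python3 chk.py 6; python3 -c "
import cv2,numpy as np
a=np.load('s6.npz')['im'];b=np.load('t6.npz')['im']
cv2.imwrite('pics/c6.png',np.hstack([cv2.resize(i,(400,300),interpolation=2) for i in(a[110:230,190:350],b[130:250,210:370])]))"
```

```text
scene nut 71 x [588.2 609.7] y [33.3 54.8] z [64.  68.7 76.3]
scene tower 145 x [581.7 620.2] y [-28.6  11.4] z [110.2 114.1 116.7]
scene boardfront 85 x [512.2 684.7] y [89.4 96.2] z [30.4 33.6 35.4]
scene boardrear 395 x [513.5 683. ] y [265.3 277.5] z [25.6 32.5 35.8]
top nut 90 x [588.8 610.1] y [32.2 55.8] z [62.4 66.3 74. ]
top tower 166 x [582.2 619.9] y [-29.5   8.1] z [110.7 113.6 116.2]
top boardfront 197 x [516.3 682.4] y [89.2 95.2] z [29.6 32.  34.4]
top boardrear 268 x [514.7 682.6] y [266.2 275.6] z [29.6 31.9 34.5]
12.6 [ 600.6 -123.8   57.9] [-1.3 -1.2  2.7]
```

View pics/c6.png

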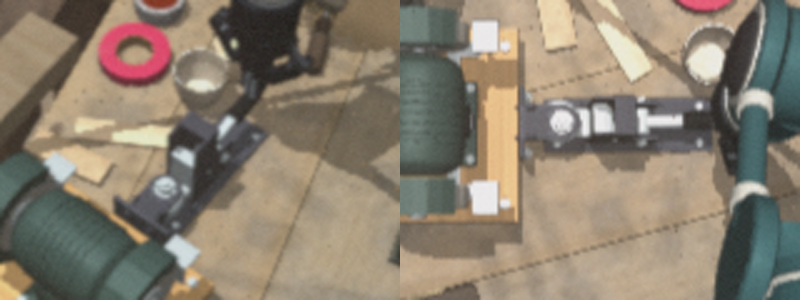

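Request:
step_arm(motion=[[[0,0,0,-0.002,0,0,0],[0,0,0,-0.004,0,0,0],[0,0,0,-0.006,0,0,0],[0,0,0,-0.008,0,0,0],[0,0,0,-0.008,0,0,0],[0,0,0,-0.008,0,0,0],[0,0,0,-0.008,0,0,0],[0,0,0,-0.008,0,0,0]]])

```text
time: 13.6
tool_pos: [0.6006, -0.1237, 0.0499]
tcp_rot: [2.222, 2.221, 0.004]
wrist_force: [0.5, -0.9, 2.2]
width: -0.0
```

```bash
python3 chk.py 7
python3 - <<'E'
import numpy as np
from h import *
np.set_printoptions(precision=0,suppress=True,linewidth=200)
# profile of handle along y, max z seen near x=601
for n,c in(("s7","scene"),("t7","top")):
    f=np.load(n+".npz");P=cloud(c,f["d"]).reshape(-1,3)*1000;P=P[f["d"].ravel()>0];P=P[abs(P[:,0]-601)<9]
    print(c,[(y,np.median(np.sort(P[(abs(P[:,1]-y)<3)][:,2])[-6:]).round()) for y in range(-180,-20,6) if (abs(P[:,1]-y)<3).sum()>3])
E
```

```text
scene nut 74 x [587.8 608.4] y [33.5 55.4] z [64.2 68.4 77.1]
scene tower 144 x [581.6 619.9] y [-28.1  10.2] z [110.3 114.8 116.8]
scene boardfront 82 x [511.6 684.8] y [89.  95.7] z [31.2 33.5 40.3]
scene boardrear 390 x [513.2 683.5] y [265.4 277.6] z [27.2 32.6 35.3]
top nut 88 x [588.9 610.1] y [32.3 55.8] z [62.9 66.  75.7]
top tower 169 x [582.3 619.8] y [-29.4   8.1] z [110.6 113.7 116.3]
top boardfront 198 x [516.4 684.2] y [89.2 95.2] z [29.3 31.8 33.9]
top boardrear 268 x [514.7 682.2] y [266.2 275.6] z [29.5 31.7 34.1]
13.7 [ 600.6 -123.7   49.9] [-0.8 -2.1  2.1]
scene [(-180, np.float64(448.0)), (-174, np.float64(452.0)), (-168, np.float64(452.0)), (-162, np.float64(447.0)), (-156, np.float64(449.0)), (-150, np.float64(450.0)), (-144, np.float64(450.0)), (-138, np.float64(450.0)), (-132, np.float64(450.0)), (-126, np.float64(449.0)), (-120, np.float64(450.0)), (-114, np.float64(449.0)), (-108, np.float64(450.0)), (-102, np.float64(450.0)), (-96, np.float64(450.0)), (-90, np.float64(449.0)), (-84, np.float64(447.0)), (-78, np.float64(453.0)), (-72, np.float64(453.0)), (-66, np.float64(451.0)), (-60, np.float64(440.0)), (-54, np.float64(427.0)), (-30, np.float64(113.0)), (-24, np.float64(117.0))]
top [(-180, np.float64(451.0)), (-174, np.float64(451.0)), (-168, np.float64(452.0)), (-162, np.float64(447.0)), (-156, np.float64(448.0)), (-150, np.float64(449.0)), (-144, np.float64(450.0)), (-138, np.float64(449.0)), (-132, np.float64(449.0)), (-126, np.float64(449.0)), (-120, np.float64(449.0)), (-114, np.float64(449.0)), (-108, np.float64(449.0)), (-102, np.float64(449.0)), (-96, np.float64(449.0)), (-90, np.float64(449.0)), (-84, np.float64(450.0)), (-78, np.float64(452.0)), (-72, np.float64(453.0)), (-66, np.float64(450.0)), (-60, np.float64(437.0)), (-54, np.float64(422.0)), (-48, np.float64(52.0)), (-42, np.float64(53.0)), (-30, np.float64(113.0)), (-24, np.float64(116.0))]
```

Run:
```python
from h import *
np.set_printoptions(precision=0,suppress=True,linewidth=200)
ims=[]
for n,c in(("s7","scene"),("t7","top"),("s4","scene")):
    f=np.load(n+".npz");P=cloud(c,f["d"]).reshape(-1,3)*1000;P=P[f["d"].ravel()>0];P=P[(abs(P[:,0]-601)<14)&(P[:,2]<140)&(P[:,2]>14)]
    print(n,[(y,np.median(P[(abs(P[:,1]-y)<3)][:,2]).round(),(abs(P[:,1]-y)<3).sum()) for y in range(-160,-20,6) if (abs(P[:,1]-y)<3).sum()>2])
a=np.load("s7.npz")["im"][105:195,235:355]
cv2.imwrite("pics/c7.png",cv2.resize(a,(800,600),interpolation=2))
```

```text
s7 [(-130, np.float64(80.0), np.int64(5)), (-124, np.float64(82.0), np.int64(9)), (-118, np.float64(78.0), np.int64(37)), (-112, np.float64(96.0), np.int64(90)), (-106, np.float64(129.0), np.int64(36)), (-100, np.float64(57.0), np.int64(12)), (-94, np.float64(55.0), np.int64(15)), (-88, np.float64(53.0), np.int64(13)), (-82, np.float64(52.0), np.int64(9)), (-76, np.float64(53.0), np.int64(9)), (-70, np.float64(53.0), np.int64(8)), (-64, np.float64(51.0), np.int64(7)), (-58, np.float64(51.0), np.int64(4)), (-52, np.float64(50.0), np.int64(4)), (-28, np.float64(113.0), np.int64(21)), (-22, np.float64(115.0), np.int64(18))]
t7 [(-118, np.float64(58.0), np.int64(3)), (-112, np.float64(57.0), np.int64(17)), (-106, np.float64(55.0), np.int64(17)), (-100, np.float64(56.0), np.int64(21)), (-94, np.float64(55.0), np.int64(17)), (-88, np.float64(53.0), np.int64(13)), (-82, np.float64(53.0), np.int64(13)), (-76, np.float64(52.0), np.int64(8)), (-70, np.float64(51.0), np.int64(9)), (-64, np.float64(51.0), np.int64(11)), (-58, np.float64(51.0), np.int64(8)), (-52, np.float64(49.0), np.int64(14)), (-46, np.float64(51.0), np.int64(21)), (-40, np.float64(52.0), np.int64(20)), (-28, np.float64(114.0), np.int64(20)), (-22, np.float64(114.0), np.int64(35))]
s4 [(-124, np.float64(101.0), np.int64(6)), (-118, np.float64(101.0), np.int64(14)), (-112, np.float64(100.0), np.int64(16)), (-106, np.float64(94.0), np.int64(20)), (-100, np.float64(91.0), np.int64(15)), (-94, np.float64(88.0), np.int64(19)), (-88, np.float64(83.0), np.int64(20)), (-82, np.float64(80.0), np.int64(16)), (-76, np.float64(72.0), np.int64(15)), (-70, np.float64(69.0), np.int64(14)), (-64, np.float64(66.0), np.int64(10)), (-58, np.float64(61.0), np.int64(7)), (-52, np.float64(49.0), np.int64(4)), (-28, np.float64(113.0), np.int64(20)), (-22, np.float64(115.0), np.int64(20))]
```

View pics/c7.png

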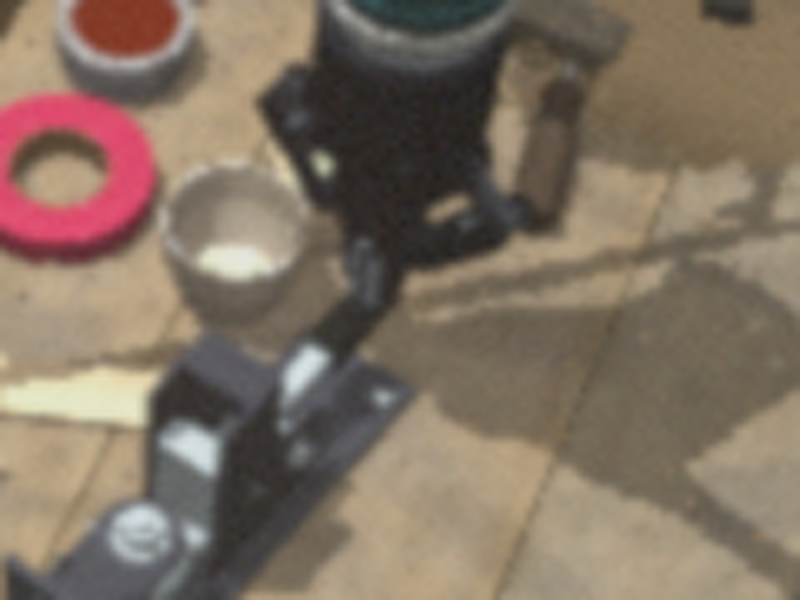

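Run:
```python
from h import *
np.set_printoptions(precision=0,suppress=True,linewidth=200)
for n,c in(("s5","scene"),("s6","scene"),("s7","scene"),("t5","top"),("t6","top"),("t7","top")):
    f=np.load(n+".npz");P=cloud(c,f["d"]).reshape(-1,3)*1000;P=P[f["d"].ravel()>0];Q=P[(abs(P[:,0]-601)<6)&(P[:,2]<75)&(P[:,2]>30)]
    print(n,[(y,int(np.median(Q[(abs(Q[:,1]-y)<3)][:,2]))) for y in range(-160,-20,6) if (abs(Q[:,1]-y)<3).sum()>2])
    G=P[(abs(P[:,0]-601)<30)&(P[:,1]>-160)&(P[:,1]<-85)&(P[:,2]>16)&(P[:,2]<200)]
    for z in range(20,120,12):
        q=G[abs(G[:,2]-z)<6]
        if len(q)>3:print("   z",z,len(q),"x",np.percentile(q[:,0],[5,95]),"y",np.percentile(q[:,1],[5,95]))
```

```text
s5 [(-118, 68), (-112, 67), (-106, 66), (-100, 65), (-94, 64), (-88, 63), (-82, 58), (-76, 57), (-70, 55), (-64, 56), (-58, 54), (-52, 54), (-28, 70)]
   z 56 21 x [593. 609.] y [-111.  -87.]
   z 68 64 x [593. 609.] y [-121.  -88.]
   z 80 18 x [588. 608.] y [-120. -112.]
   z 92 28 x [588. 612.] y [-128. -112.]
   z 104 21 x [588. 611.] y [-119. -112.]
   z 116 26 x [586. 622.] y [-120. -110.]
s6 [(-118, 61), (-112, 65), (-106, 65), (-100, 63), (-94, 61), (-88, 60), (-82, 57), (-76, 55), (-70, 53), (-64, 52), (-58, 50), (-52, 53), (-28, 71)]
   z 56 44 x [593. 609.] y [-124.  -86.]
   z 68 41 x [594. 608.] y [-124.  -92.]
   z 80 23 x [588. 608.] y [-126. -111.]
   z 92 30 x [587. 612.] y [-122. -112.]
   z 104 17 x [588. 608.] y [-118. -111.]
   z 116 54 x [575. 625.] y [-131. -110.]
s7 [(-118, 60), (-112, 60), (-106, 59), (-100, 57), (-94, 57), (-88, 54), (-82, 52), (-76, 52), (-70, 52), (-64, 51), (-58, 50), (-52, 50), (-28, 69)]
   z 44 4 x [593. 595.] y [-110.  -86.]
   z 56 73 x [592. 609.] y [-121.  -88.]
   z 68 15 x [588. 613.] y [-123. -111.]
   z 80 28 x [587. 614.] y [-
[... 255 characters left out ...]
-52, 50), (-46, 50), (-40, 50)]
   z 56 34 x [594. 611.] y [-111.  -87.]
   z 68 53 x [595. 610.] y [-114.  -91.]
t6 [(-112, 64), (-106, 63), (-100, 60), (-94, 60), (-88, 57), (-82, 55), (-76, 54), (-70, 54), (-64, 54), (-58, 50), (-52, 50), (-46, 51), (-40, 51)]
   z 56 60 x [594. 610.] y [-113.  -87.]
   z 68 25 x [596. 607.] y [-114.  -97.]
   z 80 5 x [591. 604.] y [-117. -112.]
   z 116 4 x [571. 576.] y [-122. -110.]
t7 [(-112, 58), (-106, 58), (-100, 56), (-94, 56), (-88, 54), (-82, 53), (-76, 52), (-70, 51), (-64, 51), (-58, 50), (-52, 51), (-46, 51), (-40, 51)]
   z 44 10 x [592. 611.] y [-111.  -87.]
   z 56 75 x [595. 611.] y [-113.  -88.]
   z 116 13 x [572. 579.] y [-121. -111.]
```

Request:
step_arm(motion=[[[0,0,0,-0.003,0,0,0],[0,0,0,-0.006,0,0,0],[0,0,0,-0.009,0,0,0],[0,0,0,-0.011,0,0,0],[0,0,0,-0.012,0,0,0],[0,0,0,-0.012,0,0,0],[0,0,0,-0.012,0,0,0],[0,0,0,-0.012,0,0,0]]])

```text
time: 14.7
tool_pos: [0.6008, -0.1248, 0.0385]
tcp_rot: [2.221, 2.22, 0.002]
wrist_force: [-0.8, -5.0, 6.0]
width: -0.002
```

```bash
cat > hp.py <<'E'
from h import *
import sys
np.set_printoptions(precision=0,suppress=True,linewidth=200)
for p,c in(("s","scene"),("t","top")):
    n=p+sys.argv[1]
    f=np.load(n+".npz");P=cloud(c,f["d"]).reshape(-1,3)*1000;P=P[f["d"].ravel()>0];Q=P[(abs(P[:,0]-601)<6)&(P[:,2]<75)&(P[:,2]>22)]
    print(n,[(y,int(np.median(Q[(abs(Q[:,1]-y)<3)][:,2]))) for y in range(-160,-34,6) if (abs(Q[:,1]-y)<3).sum()>2])
E
python3 chk.py 8; python3 hp.py 8
```

```text
scene nut 68 x [587.5 609.8] y [34.5 54.6] z [65.7 70.6 78.2]
scene tower 148 x [581.5 619.8] y [-28.5  10.4] z [110.4 114.7 116.9]
scene boardfront 93 x [513.  682.3] y [89.2 96.7] z [32.  34.4 37. ]
scene boardrear 390 x [513.3 682.4] y [265.6 277.8] z [26.9 32.7 35.2]
top nut 87 x [588.9 610.1] y [32.5 55.9] z [63.8 68.  76.7]
top tower 171 x [582.2 619.9] y [-29.4   8.4] z [110.8 113.6 116.2]
top boardfront 198 x [516.4 681.6] y [89.2 95.2] z [30.3 32.6 35.9]
top boardrear 270 x [514.7 682.4] y [266.2 275.4] z [29.4 32.  34.4]
14.8 [ 600.7 -124.7   38.4] [-1.5 -4.4  6.3]
s8 [(-118, 48), (-112, 57), (-106, 50), (-100, 49), (-94, 49), (-88, 49), (-82, 49), (-76, 49), (-70, 48), (-64, 50), (-58, 48)]
t8 [(-112, 48), (-106, 47), (-100, 47), (-94, 50), (-88, 47), (-82, 47), (-76, 49), (-70, 48), (-64, 48), (-58, 49), (-52, 49), (-46, 51), (-40, 50)]
```

Request:
step_arm(motion=[[[0,0,-0.001,-0.003,0,0,0],[0,0,-0.001,-0.006,0,0,0],[0,0,-0.001,-0.009,0,0,0],[0,0,-0.001,-0.011,0,0,0],[0,0,-0.001,-0.013,0,0,0],[0,0,-0.001,-0.013,0,0,0],[0,0,-0.001,-0.013,0,0,0],[0,0,-0.001,-0.013,0,0,0]]])

```text
time: 15.8
tool_pos: [0.6013, -0.1253, 0.0304]
tcp_rot: [2.221, 2.22, 0.004]
wrist_force: [-11.6, 2.6, 32.4]
width: -0.002
```

```bash
python3 chk.py 9; python3 hp.py 9
```

```text
scene nut 67 x [588.3 609.6] y [33.4 54.5] z [68.2 72.2 79.9]
scene tower 148 x [581.9 619.7] y [-27.6  11.7] z [109.7 114.5 117.2]
scene boardfront 111 x [512.6 683.9] y [89.1 96.6] z [33.6 35.8 39.7]
scene boardrear 393 x [514.3 682.8] y [265.5 277.9] z [26.4 32.4 35.5]
top nut 85 x [588.7 609.7] y [32.5 55.9] z [66.1 69.9 78. ]
top tower 168 x [582.2 619.9] y [-29.6   8. ] z [110.6 113.6 116.1]
top boardfront 199 x [516.4 683.5] y [89.2 95.2] z [32.  34.5 37.4]
top boardrear 270 x [512.3 682.3] y [266.4 275.6] z [29.3 32.  34.5]
15.9 [ 601.3 -125.3   30.4] [-12.    2.7  32.2]
s9 [(-118, 59), (-112, 53), (-106, 43), (-100, 46), (-94, 44), (-88, 45), (-82, 44), (-76, 45), (-70, 44), (-64, 47), (-58, 47)]
t9 [(-112, 43), (-106, 43), (-100, 43), (-94, 45), (-88, 43), (-82, 42), (-76, 44), (-70, 46), (-64, 48), (-58, 47), (-52, 49), (-46, 51), (-40, 50)]
```

The stop is reached: 32 N, pad up about 4 mm. Letting the handle up, then stroke 2.

Request:
step_arm(motion=[[[0,0,0,0.005,0,0,0],[0,0,0.002,0.018,0,0,0],[0,0,0.005,0.034,0,0,0],[0,0,0.01,0.05,0,0,0],[0,0,0.015,0.068,0,0,0],[0,0,0.017,0.082,0,0,0],[0,0,0.017,0.09,0,0,0],[0,0,0.017,0.09,0,0,0]]])

```text
time: 16.9
tool_pos: [0.6018, -0.1085, 0.1212]
tcp_rot: [2.22, 2.219, 0.005]
wrist_force: [0.7, -0.6, -0.4]
width: 0.002
```

```bash
python3 chk.py 10
python3 - <<'E'
from h import *
np.set_printoptions(precision=0,suppress=True,linewidth=200)
for p,c in(("s","scene"),("t","top")):
    f=np.load(p+"10.npz");P=cloud(c,f["d"]).reshape(-1,3)*1000;P=P[f["d"].ravel()>0];Q=P[(abs(P[:,0]-601)<12)&(P[:,2]<108)&(P[:,2]>22)]
    print([(y,int(np.median(Q[(abs(Q[:,1]-y)<3)][:,2]))) for y in range(-160,-34,6) if (abs(Q[:,1]-y)<3).sum()>2])
E
```

```text
scene nut 70 x [587.9 610.2] y [33.5 53.7] z [64.3 68.7 76.9]
scene tower 145 x [581.3 620. ] y [-27.4  11.8] z [110.3 114.8 117. ]
scene boardfront 92 x [512.1 683.1] y [89.2 96.5] z [31.2 33.3 36.7]
scene boardrear 390 x [513.6 682.5] y [265.4 277.6] z [26.6 32.6 35.4]
top nut 90 x [589.  610.2] y [32.4 55.9] z [62.5 66.6 74.9]
top tower 167 x [582.2 620. ] y [-29.5   8.1] z [110.7 113.6 116.2]
top boardfront 199 x [516.4 684.1] y [89.2 95.2] z [29.7 31.9 34.8]
top boardrear 268 x [514.7 682.4] y [266.2 275.6] z [29.2 31.4 34.2]
17.0 [ 600.9 -108.3  119.9] [-1.  -0.8 -0.1]
[(-124, 101), (-118, 99), (-112, 99), (-106, 94), (-100, 88), (-94, 87), (-88, 81), (-82, 79), (-76, 73), (-70, 69), (-64, 63), (-58, 60), (-52, 52)]
[(-106, 91), (-100, 89), (-94, 85), (-88, 81), (-82, 77), (-76, 72), (-70, 66), (-64, 63), (-58, 58), (-52, 54), (-46, 51), (-40, 51)]
```

Request:
step_arm(motion=[[[0,0,0,-0.025,0,0,0],[0,0,-0.003,-0.04,0,0,0],[0,0,-0.008,-0.053,0,0,0],[0,0,-0.012,-0.065,0,0,0],[0,0,-0.015,-0.076,0,0,0],[0,0,-0.017,-0.085,0,0,0],[0,0,-0.017,-0.09,0,0,0],[0,0,-0.017,-0.09,0,0,0]]])

```text
time: 18.0
tool_pos: [0.601, -0.1249, 0.0316]
tcp_rot: [-2.222, -2.22, -0.004]
wrist_force: [-5.3, 3.7, 14.3]
width: 0.002
```

```bash
python3 chk.py 11; python3 hp.py 11
```

```text
scene nut 66 x [588.2 609.2] y [33.4 55.5] z [76.7 84.  91.2]
scene tower 145 x [581.6 620.7] y [-27.4  11.5] z [110.2 114.5 117. ]
scene boardfront 210 x [518.6 681.1] y [89.2 96.6] z [41.6 46.  70.1]
scene boardrear 422 x [513.9 683.5] y [265.4 279. ] z [29.  33.  35.4]
top nut 83 x [587.8 609.9] y [33.1 54. ] z [76.7 81.6 88.4]
top tower 167 x [582.2 619.9] y [-29.5   8.2] z [110.9 113.7 116. ]
top boardfront 190 x [515.6 683.6] y [89.3 95.2] z [39.7 42.4 67. ]
top boardrear 298 x [514.8 682.2] y [266.3 278. ] z [28.9 31.8 34.9]
18.1 [ 601.  -124.9   31.6] [-4.2  4.3 13.8]
s11 [(-118, 51), (-112, 57), (-106, 43), (-100, 45), (-94, 45), (-88, 44), (-82, 43), (-76, 44), (-70, 46), (-64, 46), (-58, 46)]
t11 [(-112, 42), (-106, 42), (-100, 43), (-94, 44), (-88, 43), (-82, 44), (-76, 42), (-70, 45), (-64, 46), (-58, 47), (-52, 47), (-46, 50), (-40, 51)]
```

Stroke 2 lifted the nut about 14 mm and the jack stayed put. Stroke 3.

Request:
step_arm(motion=[[[0,0,0,0.005,0,0,0],[0,0,0.002,0.018,0,0,0],[0,0,0.005,0.034,0,0,0],[0,0,0.01,0.05,0,0,0],[0,0,0.015,0.068,0,0,0],[0,0,0.017,0.082,0,0,0],[0,0,0.017,0.09,0,0,0],[0,0,0.017,0.09,0,0,0]]])

```text
time: 19.1
tool_pos: [0.6015, -0.1081, 0.1225]
tcp_rot: [2.222, 2.22, 0.005]
wrist_force: [0.3, -0.6, -0.5]
width: 0.003
```

Request:
step_arm(motion=[[[0,0,0,-0.025,0,0,0],[0,0,-0.003,-0.04,0,0,0],[0,0,-0.008,-0.053,0,0,0],[0,0,-0.012,-0.065,0,0,0],[0,0,-0.015,-0.076,0,0,0],[0,0,-0.017,-0.085,0,0,0],[0,0,-0.017,-0.09,0,0,0],[0,0,-0.017,-0.09,0,0,0]]])

```text
time: 20.1
tool_pos: [0.6012, -0.1249, 0.0324]
tcp_rot: [-2.223, -2.219, -0.005]
wrist_force: [-1.9, 2.1, 5.4]
width: 0.004
```

```bash
python3 chk.py 12; python3 hp.py 12
```

```text
scene nut 61 x [588.4 608.7] y [33.2 55.2] z [87.8 92.4 99.2]
scene tower 186 x [581.3 620.2] y [-28.2  11.4] z [107.7 113.9 116.5]
scene boardfront 165 x [519.4 679.2] y [90.4 96.8] z [50.3 53.5 70.4]
scene boardrear 437 x [514.2 682.7] y [265.7 279.8] z [29.5 33.  36. ]
top nut 86 x [587.2 610.2] y [33.7 54.7] z [87.1 90.5 99.8]
top tower 205 x [582.3 619.8] y [-29.6  10.1] z [107.7 113.2 116. ]
top boardfront 137 x [513.8 683.5] y [89.2 95.3] z [39.  49.9 52.5]
top boardrear 271 x [531.1 679. ] y [266.6 278.2] z [29.9 32.  34.4]
20.2 [ 601.2 -124.9   32.5] [-2.1  2.3  6.6]
s12 [(-118, 55), (-112, 59), (-106, 44), (-100, 45), (-94, 46), (-88, 45), (-82, 44), (-76, 46), (-70, 45), (-64, 47), (-58, 46)]
t12 [(-112, 42), (-106, 43), (-100, 44), (-94, 45), (-88, 44), (-82, 41), (-76, 44), (-70, 46), (-64, 46), (-58, 48), (-52, 48), (-46, 50), (-40, 52)]
```

View pics/s12.png

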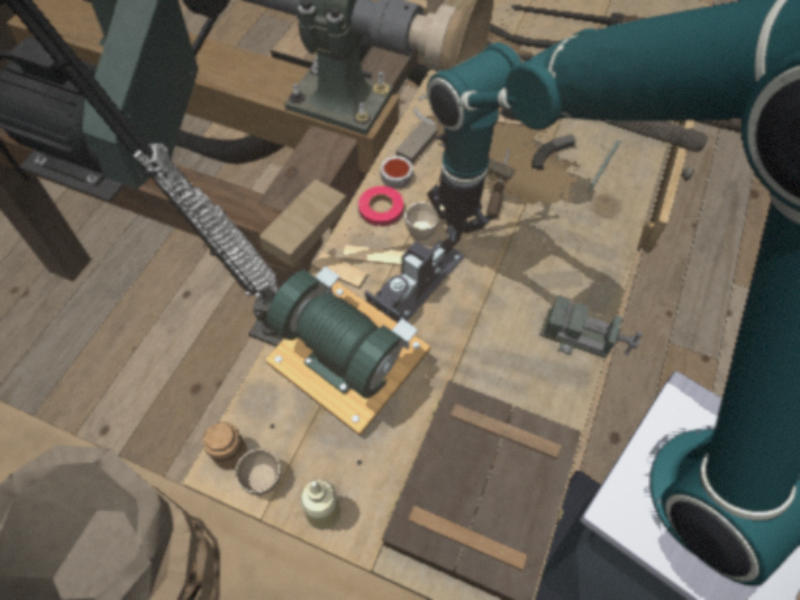

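The nut is up about 24 mm, so the feet are up about 17 mm. I'll press the last 1.5 mm onto the handle's stop for margin.

Request:
step_arm(motion=[[[0,0,0,-0.001,0,0,0],[0,0,0,-0.0015,0,0,0],[0,0,0,-0.0015,0,0,0],[0,0,0,-0.0015,0,0,0],[0,0,0,-0.0015,0,0,0],[0,0,0,-0.0015,0,0,0],[0,0,0,-0.0015,0,0,0],[0,0,0,-0.0015,0,0,0]]])

```text
time: 21.2
tool_pos: [0.6013, -0.1249, 0.0319]
tcp_rot: [-2.223, -2.218, -0.005]
wrist_force: [-1.8, 2.6, 9.6]
width: 0.003
```

```bash
python3 chk.py 13
python3 - <<'E'
from h import *
# board plane tilt -> front foot height (feet 80 mm fore, board top edges)
for p,c in(("s","scene"),("t","top")):
    h={}
    for n in(("0"),("13")):
        f=np.load((c+"0" if n=="0" else p+n)+".npz");P=cloud(c,f["d"]).reshape(-1,3)*1000;P=P[f["d"].ravel()>0]
        for side,xm in(("L",(P[:,0]>507)&(P[:,0]<530)),("R",(P[:,0]>668)&(P[:,0]<692))):
            for e,ya,yb in(("front",98,108),("rear",258,268)):
                q=P[xm&(P[:,1]>ya)&(P[:,1]<yb)&(P[:,2]>26)&(P[:,2]<60),2]
                h[n,side,e]=(round(float(np.median(q)),1),len(q)) if len(q) else None
    print(c,h)
E
```

```text
scene nut 63 x [587.6 610.2] y [33.6 55.7] z [ 89.1  93.8 101.7]
scene tower 191 x [581.4 620. ] y [-27.1  11.4] z [107.  113.8 116.8]
scene boardfront 160 x [516.3 679.7] y [90.4 96.8] z [49.6 52.8 68.5]
scene boardrear 441 x [513.4 682.1] y [265.4 279.8] z [28.7 33.  35.7]
top nut 86 x [587.3 610. ] y [33.9 54.7] z [87.5 91.2 99.4]
top tower 206 x [582.2 619.9] y [-29.5  10. ] z [107.1 112.8 115.2]
top boardfront 139 x [513.8 685.9] y [89.2 95.3] z [39.4 49.8 52.5]
top boardrear 272 x [531.1 678.9] y [266.5 278.3] z [29.4 31.7 34.7]
21.3 [ 601.3 -124.9   31.9] [-3.5  1.5 10.1]
scene {('0', 'L', 'front'): (35.2, 25), ('0', 'L', 'rear'): (33.7, 34), ('0', 'R', 'front'): None, ('0', 'R', 'rear'): (34.9, 35), ('13', 'L', 'front'): (52.0, 30), ('13', 'L', 'rear'): (35.7, 34), ('13', 'R', 'front'): (52.8, 31), ('13', 'R', 'rear'): (36.1, 34)}
top {('0', 'L', 'front'): (32.9, 24), ('0', 'L', 'rear'): (33.5, 24), ('0', 'R', 'front'): (34.0, 25), ('0', 'R', 'rear'): (33.1, 35), ('13', 'L', 'front'): (50.4, 27), ('13', 'L', 'rear'): None, ('13', 'R', 'front'): (50.7, 34), ('13', 'R', 'rear'): (32.2, 13)}
```

Run:
```python
from h import *
for p,c in(("s","scene"),("t","top")):
    for n,z in(("4",70),("13",95)):
        f=np.load(p+n+".npz");P=cloud(c,f["d"]).reshape(-1,3)*1000;P=P[f["d"].ravel()>0]
        q=P[(abs(P[:,0]-599)<15)&(P[:,1]>22)&(P[:,1]<75)&(P[:,2]>z)&(P[:,2]<z+20)];print(c,n,len(q),q.mean(0).round(1))
s=read_state();print(s["time"],s["wrist_force"],abs(s["joint_vel"]).max());finish_job()
```

```text
scene 4 32 [598.9  43.9  74.6]
scene 13 30 [599.1  51.5  98.9]
top 4 30 [599.2  42.5  74.1]
top 13 31 [599.7  49.4  98.5]
21.3 [-3.48556592  1.52558573 10.12197395] 0.0018030591246148248
the job is handed in; nothing more can be done
```

The jack is under the lift pad, pumped three strokes, and I handed the job in with the handle held down. There is no verdict to report, so these are my own last checks.

- **Lift:** both front feet are up about 17 mm, from the board's front edge rising from about 33–35 mm to 50–53 mm. The depth readings scatter by 1–2 mm, so the margin over 15 mm is only about 2 mm. The rear edge of the board has not risen measurably.
- **Saddle under the pad:** I could not measure this directly because the lug hides it. The nut moved about 7 mm rearward, partly from leaning as the grinder tilted, and the jack's tower did not move. That puts the pad roughly 4–5 mm off the saddle's centre, against the 9 mm limit.
- **Handle:** it is at or very near its stop, with about 10 N on the fingers and everything at rest.
- **Surroundings:** the arm stayed on the jack and clear of the grinder. The last picture shows nothing else disturbed, but I did not measure the cup, bottle and slips again.

**Two oddities in the run:**
- On the first stroke the closed fingers met the handle about 30 mm higher than their stated length implied. I pressed down in small steps until I felt the stop.
- That stroke briefly reached 32 N up and 12 N sideways at the wrist. The later strokes stayed at or below about 14 N.

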